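Lower the drilled platen onto the specimen press

ROBOT

A 7-joint arm with a two-finger parallel gripper is mounted at the origin on a cart in front of the work surface, level with it; the furniture and walls round the work are solid. World frame = base frame: x ahead of the robot, y to its left, z up, the work surface at z = 0. Lengths are in m, angles in rad, forces in N, time in s.
With the tool pointing down it reaches from about 0.4 to 0.75 m from the base axis. Payload 19.5 kg.
Tool frame: the origin (TCP) lies midway between the tips of the shut fingers; the grasp point (between the pads) lies 19 mm behind it; y points along the fingers, z is the direction in which the jaws open and shut, and the axes are right-handed (so a half turn about y gives the same grasp; the last joint's range is limited). The gripper opens to 85 mm and grips with 20 to 120 N. Pads are 22 mm wide; open, the fingers measure 114 mm over their backs; the gripper's body (76 mm by 85 mm) begins 54 mm behind the grasp point. The pads swing forward as they close: fully open they stand 13 mm farther back than shut.
Start: joints at [1.305, 0.707, -0.028, 1.485, 0.022, 0.951, -0.075], TCP at [0.128, -0.561, 0.203] pointing down, gripper open.
Joint ranges: [-2.71, 2.71], [-0.32, 2.16], [-1.57, 1.52], [0, 2.45], [-1.46, 4.6], [0, 2.02], [-2.83, 2.83]. Speed limits (rad/s): [1.89, 1.89, 2.57, 2.57, 3.01, 3.01, 3.01].

INTERFACE

Orientations are given as a unit quaternion [x, y, z, w].
In Python, from bench import env gives the robot as it stands. The module is installed in compiled form; this text tells all that it offers. Calls block until the motion is done:
- env.move_ptp(position, orientation): joint-space move of the TCP to a pose.
- env.move_l(position, rot=None, v=0.15): straight line of the TCP; rot=None keeps the orientation; v is the mean speed in m/s.
- env.move_joints(angles): joint-space move.
- env.grip(opening): finger opening in m; the grip force is fixed at half the most; returns when the fingers have stopped.
- env.sleep(seconds).
- env.ik(position, orientation): joint angles nearest the present ones, or None.
- env.sense(): the state.
- env.snapshot(name): name is "scene" or "top" or "wrist"; returns the picture (384x512x3 uint8, red, green, blue); there is no depth.
- env.camera_model(name): a dict with "fov_y" (degrees; the focal length in pixels is half the picture's height over the tangent of half this angle, whatever the lens; pixels are square), "cx", "cy" (the principal point, pixels), "origin" and "orientation" of the camera in the world. Camera axes: x right, y up, looking along -z (the intrinsics and any distortion apply to the point x, -y, -z); pixel columns grow to the right and rows downward; lengths in m; the calibration is good to about 2 mm. A picture is of the moment at which its call begins: read the wrist's pose just before it. camera_model takes no time and is no camera call; for the wrist camera it gives the pose at the moment of the call.
A pose or a line that the arm cannot do raises env.IKError and nothing moves.
- env.job_done(): hands the job in, once; it reports no verdict.
Trained networks look in the newest picture that a camera, given by its name, has taken for a name from the list of things; names that differ only in an ending like _2 or _b are one class to them, and where a whole thing is asked for, a point or a joint stands for the part that bears it (a point fixed in the world has none). Each returns a list of dicts, best first, with "p" (0 to 1); they miss things now and then, are a little off and sometimes report something else, mostly with a low value. They report only what shows in the picture. A call takes as long as a camera call. They do not tell look-alikes from the thing itself.
- env.find_in(label, camera): "pixel" ([column, row] in pixels, amid what is visible of it).
The state is a dict: "clock": time; "joint_positions": joint angles; "joint_velocities": joint speeds; "effort": joint torques, N m; "tool_pos": TCP position; "orientation": TCP orientation; "contact_force": force on the tool from outside, world axes, zero at the start; "torque": the same for the moment, N m; "finger_gap": finger opening in m.
Only numpy, scipy, OpenCV 4.12 (cv2) and the standard library are available. Lean on these libraries where they do the work, as an engineer would, in place of code of your own. Each camera call takes 0.05 s, during which the arm holds its last target.

TASK

Fit the specimen press with its platen: pick up the drilled metal plate by its upright grip, lower it over the tall guide rod of the press, keeping it level and in hand all the way down, and leave it lying flat on the press base, lined up lengthwise with the base, with its grip above the base. Leave the similar plate without a hole where it is.

Things in the scene. Friction and masses are not known exactly. Their poses are not given: they have to be found in the camera images.
- platen_grip (a point): centre of the upright grip of the loose drilled plate (platen), bare steel, 0.14 to 0.28 kg, flat on the worktop at first. Plate 170 x 60 x 8 mm; it reaches 45 mm behind this point (-x) and 125 mm ahead (+x, to the hole). Grip: block 36 mm long (x), 14 mm thick (y), 44 mm tall on the plate's top, its top 52 mm above the underside; this point is 30 mm above the underside. z up
- platen_hole (a point): centre of the platen's through hole, at the level of the plate's underside, 95 mm along +x from the grip's centre. The hole is 28 mm wide; round it a collar of 40 mm outer diameter rises 22 mm above the plate's top. Same axes as platen_grip
- blank_grip (a point): centre of the grip of the other plate, the blank: same outline, grip and bare steel as the platen but with no hole and no collar; a bystander to leave alone. 30 mm above its underside; x along the plate
- rod_foot (a point): foot of the press's guide rod, on its axis, level with the base's top, 14 mm above the worktop. The press is fixed: a grey flat base 190 x 90 mm with a vertical steel rod of 14 mm diameter rising 120 mm above the base's top (last 8 mm tapered). x points along the base, z up; the base reaches 40 mm ahead of the rod (+x) and 150 mm behind it (-x)
- rod_tip (a point): top of the guide rod, on its axis, 134 mm above the worktop
- press_seat (a point): point on the top of the press base, 95 mm from the rod along the base (-x of rod_foot), on its middle line: the platen's grip stands above this point when the platen is home. Same axes as rod_foot
There are look-alikes about, which are no part of the job. What is shaped like the part that bears platen_grip but red is not meant.

How it is judged:
On the way:
1. the drilled plate is on the rod, its hole at least 20 mm below the rod's tip, level within 12 degrees (horizontal distance between platen_hole and rod_foot below 0.015 m and z of platen_hole in the frame of rod_foot below 0.1 m and angle between platen_grip's own z axis and vertical below 0.21 rad), for 0.1 s.
At the end, for the whole second after the job is handed in: The drilled plate lies flat on the press base (underside at the hole less than 6 mm above it, level within 5 degrees), the rod through its hole, its grip within 32 mm of the seat point, so that plate and base are in line within about 15 degrees; it is released and at rest (horizontal distance between platen_hole and rod_foot below 0.015 m and z of platen_hole in the frame of rod_foot below 0.006 m and angle between platen_grip's own z axis and vertical below 0.09 rad and horizontal distance between platen_grip and press_seat below 0.032 m and linear speed of platen below 0.02 m/s and contact force between the fingers and platen below 0.1 N); the robot touches nothing.
It fails at once if the platen is let go on the rod more than 25 mm above the base (horizontal distance between platen_hole and rod_foot below 0.02 m and z of platen_hole in the frame of rod_foot between 0.025 and 0.115 m and contact force between the fingers and platen below 0.05 N).
It fails at once if the platen is tilted more than 15 degrees while on the rod (horizontal distance between platen_hole and rod_foot below 0.02 m and z of platen_hole in the frame of rod_foot between -0.01 and 0.115 m and angle between platen_grip's own z axis and vertical above 0.26 rad).
It fails at once if the plate without a hole is moved more than 30 mm (distance of blank_grip from where it was at the start of the episode above 0.03 m).
It also fails if it takes over 48 s, if anything falls off the work surface, if the arm or the gripper's body presses on something with over 40 N, if the wrist force passes 120 N, or if a joint passes its speed limit or range.

## Working session

There is one attempt and no reset: what is moved stays moved. The work goes in short steps, each a Python script; the robot and the scene stay as the last script left them, time stands still between calls to the robot, and variables do not carry over. Pictures are saved under pics/ and viewed, and the job is handed in when it is done.

```bash
mkdir -p pics; ls; python3 - <<'E'
from bench import env
import cv2
for n in ["scene","top","wrist"]:
    im=env.snapshot(n); cv2.imwrite(f"pics/{n}0.png",im[:,:,::-1])
    print(n,env.camera_model(n))
    for l in ["platen_grip","platen_hole","blank_grip","rod_foot","rod_tip","press_seat"]:
        print(l,[(d["pixel"],round(d["p"],2)) for d in env.find_in(l,n)])
s=env.sense();print({k:s[k] for k in ["clock","tool_pos","orientation","finger_gap","contact_force"]})
E
```

```text
pics
scene {'fov_y': 43.717101703964104, 'cx': 254.05612377005247, 'cy': 189.52324299466497, 'origin': array([-0.58062006,  1.09148572,  0.99147392]), 'orientation': array([-0.20855152,  0.44059532,  0.77980473, -0.39279334])}
platen_grip [([144.1, 236.8], 0.73), ([329.8, 181.9], 0.73), ([239.1, 216.1], 0.58)]
platen_hole [([147.6, 236.4], 0.86)]
blank_grip [([289.9, 200.6], 0.64)]
rod_foot [([331.7, 181.1], 0.96)]
rod_tip [([330.0, 183.0], 0.61)]
press_seat [([331.0, 184.4], 0.76)]
top {'fov_y': 51.2806236031351, 'cx': 248.9894658957213, 'cy': 191.03956085276403, 'origin': array([0.43547405, 0.18429496, 1.40338204]), 'orientation': array([ 0.03175323, -0.02578317, -0.70564865,  0.70738033])}
platen_grip [([133.9, 170.3], 0.95), ([231.9, 188.4], 0.77)]
platen_hole [([137.0, 170.1], 0.85), ([234.6, 189.7], 0.61)]
blank_grip [([290.7, 190.0], 0.62)]
rod_foot [([355.2, 200.6], 0.83)]
rod_tip [([357.9, 197.2], 0.76), ([232.7, 189.1], 0.16)]
press_seat [([356.0, 197.8], 0.91)]
wrist {'fov_y': 66.37057383053693, 'cx': 255.28641569294987, 'cy': 192.59362744847596, 'origin': array([ 0.20839905, -0.54298082,  0.37294878]), 'orientation': array([-0.12682919,  0.1015142 , -0.61545377,  0.77124956])}
platen_grip []
platen_hole []
blank_grip []
rod_foot []
rod_tip []
press_seat []
{'clock': 1.05, 'tool_pos': array([ 0.1276172 , -0.56064905,  0.20306732]), 'orientation': array([-0.07896316,  0.70270527, -0.70266372,  0.07895452]), 'finger_gap': 0.0850238401533442, 'contact_force': array([0.83581129, 0.52867539, 0.29166176])}
```

View pics/scene0.png

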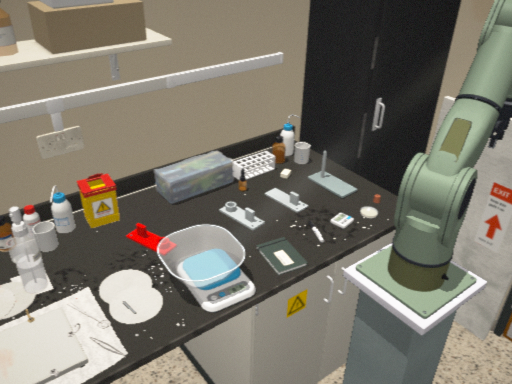

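View pics/top0.png

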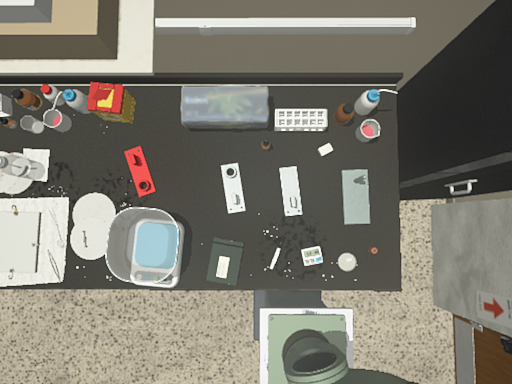

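View pics/wrist0.png

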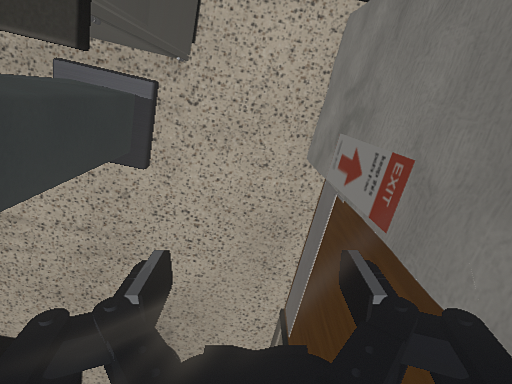

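The scene picture shows the platen at about (240,214), the blank at (288,200), the press with its rod at (330,180), and a red look-alike at (150,237). In the top picture they are at (232,188), (291,191), (356,196) and (140,170). The wrist camera sees only floor. I'll zoom in to pin down the platen and press.

```bash
python3 - <<'E'
import cv2
im=cv2.imread("pics/top0.png")[150:235,205:385]
cv2.imwrite("pics/topz.png",cv2.resize(im,None,fx=4.4,fy=4.4,interpolation=cv2.INTER_CUBIC))
im=cv2.imread("pics/scene0.png")[140:240,210:370]
cv2.imwrite("pics/scz.png",cv2.resize(im,None,fx=5,fy=5,interpolation=cv2.INTER_CUBIC))
E
cat > h.py <<'E'
import numpy as np
from scipy.spatial.transform import Rotation as R
def ray(m,px):
    f=192/np.tan(np.radians(m["fov_y"])/2)
    d=np.array([(px[0]-m["cx"])/f,-(px[1]-m["cy"])/f,-1.])
    return np.array(m["origin"]),R.from_quat(m["orientation"]).apply(d)
def onz(m,px,z):
    o,d=ray(m,px); return o+d*(z-o[2])/d[2]
def proj(m,P):
    f=192/np.tan(np.radians(m["fov_y"])/2)
    q=R.from_quat(m["orientation"]).inv().apply(np.asarray(P,float)-m["origin"])
    q=np.atleast_2d(q); return np.c_[m["cx"]+f*q[:,0]/-q[:,2], m["cy"]+f*q[:,1]/q[:,2]]
E
```

```text
(no output)
```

View pics/topz.png

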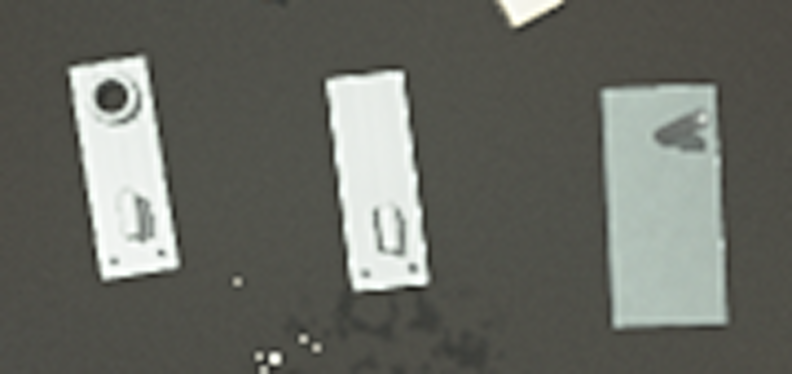

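View pics/scz.png

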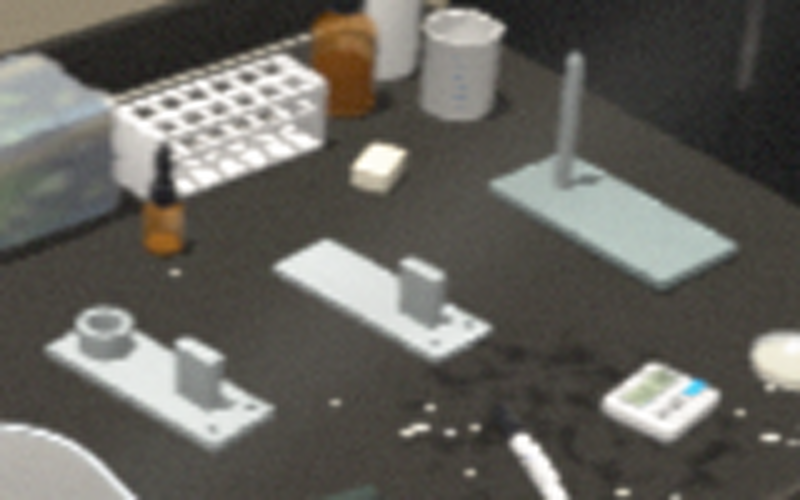

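The zoom shows the platen collar at about (112,96) and its grip at (135,215), the blank in the middle, and the press base on the right with its rod near its upper end. I'll fit the poses from the corners in both cameras.

```bash
cat > fit.py <<'E'
from bench import env
from h import *
from scipy.optimize import least_squares
T=env.camera_model("top");S=env.camera_model("scene")
t=lambda u,v:((u+.5)/4.4-.5+205,(v+.5)/4.4-.5+150)
s=lambda u,v:((u+.5)/5-.5+210,(v+.5)/5-.5+140)
def fit(obs,x0,name):
    # obs: (cam,px,local xyz[z world])
    def pts(p,l):
        c,q=np.cos(p[2]),np.sin(p[2]); return [p[0]+c*l[0]-q*l[1],p[1]+q*l[0]+c*l[1],l[2]]
    f=lambda p:np.concatenate([proj(m,pts(p,l))[0]-px for m,px,l in obs])
    r=least_squares(f,x0,loss="soft_l1"); print(name,r.x,np.degrees(r.x[2])); print(np.round(f(r.x).reshape(-1,2),1).tolist()); return r.x
# platen: origin grip. x+ toward the hole
a,b,w,z=.125,-.045,.03,.008
pl=[(T,t(69,67),(a,w,z)),(T,t(146,55),(a,-w,z)),(T,t(181,267),(b,-w,z)),(T,t(102,281),(b,w,z)),(T,t(118,99),(.095,0,.030)),
 (S,s(45,350),(a,w,z)),(S,s(272,408),(b,-w,z)),(S,s(212,442),(b,w,z)),(S,s(105,322),(.095,0,.030))]
bl=[(T,t(325,78),(a,w,z)),(T,t(403,70),(a,-w,z)),(T,t(430,284),(b,-w,z)),(T,t(354,291),(b,w,z)),
 (S,s(273,267),(a,w,z)),(S,s(325,240),(a,-w,z)),(S,s(491,327),(b,-w,z)),(S,s(435,355),(b,w,z))]
a,b,w,z=.04,-.15,.045,.014
pr=[(T,t(601,89),(a,w,z)),(T,t(715,84),(a,-w,z)),(T,t(728,325),(b,-w,z)),(T,t(614,327),(b,w,z)),
 (S,s(490,185),(a,w,z)),(S,s(737,245),(b,-w,z)),(S,s(660,283),(b,w,z)),(S,s(573,55),(0,0,.134)),(S,s(563,186),(0,0,.014)),(T,t(703,116),(0,0,.134))]
fit(pl,[.45,.2,0],"platen");fit(bl,[.45,.05,0],"blank");fit(pr,[.45,-.1,0],"press")
E
python3 fit.py
```

```text
platen [0.523072   0.24730629 0.15933906] 9.129455898603295
[[0.2, -0.0], [-0.4, 0.0], [-0.9, -0.4], [0.0, -0.9], [-1.6, -1.1], [0.9, -0.5], [0.8, 0.5], [1.0, 0.8], [0.5, 0.2]]
blank [0.51318227 0.04747101 0.12364935] 7.084585648526782
[[0.0, -0.1], [-0.7, -0.4], [-0.5, -0.9], [-0.4, -0.4], [0.5, -0.0], [0.7, -0.0], [0.5, 0.1], [1.1, 0.6]]
press [ 0.58743355 -0.17152509  0.03090698] 1.7708396622133318
[[-0.1, -0.6], [-0.3, -0.3], [-0.3, -0.5], [-0.5, -0.2], [0.0, -0.4], [0.9, 0.1], [0.8, -0.1], [1.1, 0.0], [0.2, 0.0], [-0.3, 0.2]]
```

```bash
cat >> h.py <<'E'
def toolq(yaw,flip=1):
    # tool y down, tool z along plate y (flip=+1) for plate yaw
    z=flip*np.array([-np.sin(yaw),np.cos(yaw),0]);y=np.array([0,0,-1.]);x=np.cross(y,z)
    return R.from_matrix(np.c_[x,y,z]).as_quat()
E
python3 - <<'E'
from bench import env
from h import *
s=env.sense();m=env.camera_model("wrist")
Rt=R.from_quat(s["orientation"])
print("tool axes\n",Rt.as_matrix().round(2))
print("cam in tool",Rt.inv().apply(m["origin"]-s["tool_pos"]), "look in tool",(Rt.inv()*R.from_quat(m["orientation"])).apply([0,0,-1]))
for f in (1,-1):
  for n,p,y in [("pl",[.523,.247],.159),("seat",[.492,-.174],.031)]:
    for z in (.02,.14,.2,.3):
      j=env.ik([*p,z],toolq(y,f)); print(n,f,z,None if j is None else np.round(j,2))
E
```

```text
tool axes
 [[-0.98 -0.    0.22]
 [-0.22  0.   -0.98]
 [ 0.   -1.   -0.  ]]
cam in tool [-0.08268759 -0.16987957  0.00069219] look in tool [ 3.20583304e-01  9.47220230e-01 -4.26388145e-04]
pl 1 0.02 [-0.36  0.98 -0.28  1.63  0.43  0.59  0.85]
pl 1 0.14 [-0.14  0.88 -0.76  1.54  0.68  1.    0.64]
pl 1 0.2 [-0.11  0.82 -0.82  1.46  0.63  1.14  0.68]
pl 1 0.3 [-0.03  0.8  -1.14  1.27  0.71  1.49  0.64]
seat 1 0.02 [ 0.59  0.98 -0.59  1.84  0.91  0.62  1.02]
seat 1 0.14 [ 0.66  0.8  -0.73  1.75  0.68  0.86  1.22]
seat 1 0.2 [ 0.7   0.73 -0.81  1.67  0.6   1.01  1.29]
seat 1 0.3 [ 0.73  0.63 -0.88  1.49  0.49  1.26  1.4 ]
pl -1 0.02 [-0.74  1.04  0.5   1.65 -0.74  0.66 -1.25]
pl -1 0.14 [-0.68  0.82  0.37  1.56 -0.37  0.83 -1.57]
pl -1 0.2 [-0.59  0.73  0.19  1.48 -0.16  0.95 -1.77]
pl -1 0.3 [-0.43  0.63 -0.14  1.29  0.09  1.23 -1.98]
seat -1 0.02 [ 0.23  0.93  0.09  1.85 -0.21  0.38 -1.06]
seat -1 0.14 [ 0.21  0.72  0.12  1.76 -0.13  0.66 -1.13]
seat -1 0.2 [ 0.21  0.64  0.12  1.69 -0.1   0.83 -1.17]
seat -1 0.3 [ 0.25  0.52  0.05  1.5  -0.03  1.12 -1.23]
```

```bash
python3 - <<'E'
from bench import env
from h import *
import cv2,pickle
env.move_ptp([.523,.247,.20],toolq(.159,-1))
env.sleep(.3)
m=env.camera_model("wrist");im=env.snapshot("wrist");cv2.imwrite("pics/w1.png",im[:,:,::-1])
pickle.dump(m,open("w1.pkl","wb"))
for l in ["platen_grip","platen_hole"]: print(l,[(d["pixel"],round(d["p"],2)) for d in env.find_in(l,"wrist")])
p=[.523,.247];c,s=np.cos(.159),np.sin(.159)
for l in [(0,0,.052),(.095,0,.030),(.125,.03,.008),(.125,-.03,.008),(-.045,.03,.008),(-.045,-.03,.008)]:
    print(l,proj(m,[p[0]+c*l[0]-s*l[1],p[1]+s*l[0]+c*l[1],l[2]]).round(1))
s=env.sense();print(s["clock"],s["tool_pos"])
E
```

```text
platen_grip [([256.5, 125.0], 0.66), ([10.1, 81.1], 0.59)]
platen_hole [([12.6, 79.8], 0.65), ([255.8, 126.6], 0.59)]
(0, 0, 0.052) [[254.6 171.5]]
(0.095, 0, 0.03) [[254.6  81.3]]
(0.125, 0.03, 0.008) [[227.9  53.5]]
(0.125, -0.03, 0.008) [[281.4  53.5]]
(-0.045, 0.03, 0.008) [[231.8 196.4]]
(-0.045, -0.03, 0.008) [[277.7 196.4]]
4.65 [0.52302047 0.24697925 0.2000118 ]
```

View pics/w1.png

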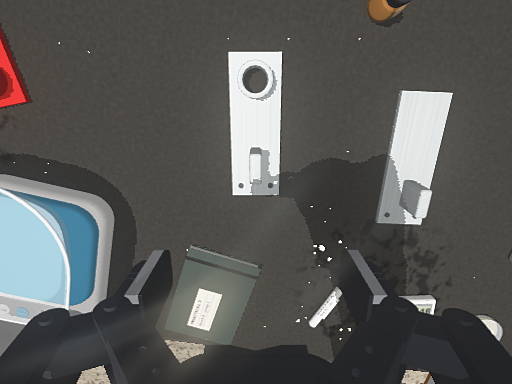

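The wrist picture shows the platen upright in view: collar at (256,79), grip at (256,165), corners about (228,52), (282,52), (279,194) and (232,194). That is within 2 px of the prediction. I'll refine it from a zoom.

```bash
python3 - <<'E'
import cv2
im=cv2.imread("pics/w1.png")[45:205,215:295]
cv2.imwrite("pics/w1z.png",cv2.resize(im,None,fx=3.7,fy=3.7,interpolation=cv2.INTER_CUBIC))
g=cv2.cvtColor(im,cv2.COLOR_BGR2GRAY)
E
```

```text
(no output)
```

View pics/w1z.png

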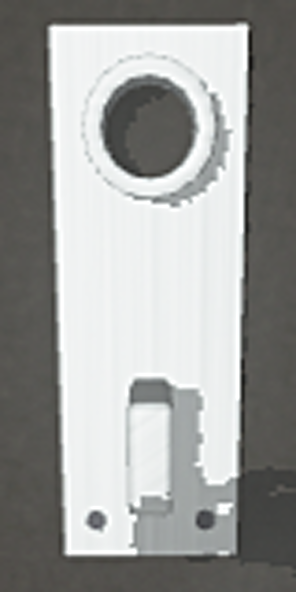

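```bash
cat > fit2.py <<'E'
from fit import *
import pickle
W=pickle.load(open("w1.pkl","rb"))
w_=lambda u,v:((u+.5)/3.7-.5+215,(v+.5)/3.7-.5+45)
a,b,w,z=.125,-.045,.03,.008
o=[(W,w_(48,25),(a,w,z)),(W,w_(248,25),(a,-w,z)),(W,w_(237,555),(b,-w,z)),(W,w_(66,555),(b,w,z)),(W,w_(149,127),(.095,0,.030)),(W,w_(149,450),(0,0,.052))]
fit(o,[.52,.25,.16],"platen wrist"); fit(o+pl,[.52,.25,.16],"all")
E
python3 fit2.py|tail -4
```

```text
platen wrist [0.5255883  0.24675984 0.16365417] 9.376693325154168
[[0.3, -0.2], [-0.2, -0.5], [-0.3, -0.1], [-0.1, 0.1], [-0.1, -0.1], [0.3, 3.1]]
all [0.5253855  0.24679213 0.16313744] 9.347086670824247
[[0.3, -0.1], [-0.2, -0.3], [-0.3, 0.0], [-0.1, 0.2], [-0.1, 0.1], [0.3, 3.3], [0.2, -0.6], [-0.4, -0.6], [-0.7, -1.1], [0.2, -1.6], [-1.5, -1.7], [0.6, -0.7], [0.5, 0.1], [0.8, 0.4], [0.2, -0.1]]
```

```bash
python3 - <<'E'
from bench import env
from h import *
import cv2,pickle
x,y,t=.5256,.2468,.1637
g=np.array([x+.004*np.cos(t),y+.004*np.sin(t)])
q=toolq(t,-1)
env.move_ptp([*g,.10],q)
env.move_l([*g,.016],v=.10)
s=env.sense();print(s["clock"],s["tool_pos"],s["contact_force"])
env.grip(0.0)
s0=env.sense();print(s0["clock"],s0["tool_pos"],s0["contact_force"],s0["finger_gap"])
env.move_l([*g,.07],v=.06)
env.sleep(.3)
s=env.sense();print(s["clock"],s["tool_pos"],s["contact_force"]-s0["contact_force"],s["finger_gap"])
m=env.camera_model("wrist");im=env.snapshot("wrist");cv2.imwrite("pics/w2.png",im[:,:,::-1])
pickle.dump((m,s),open("w2.pkl","wb"))
im=env.snapshot("scene");cv2.imwrite("pics/s2.png",cv2.resize(im[130:260,170:370,::-1],None,fx=4,fy=4))
E
```

```text
6.125 [0.52989876 0.24758601 0.01666165] [ 0.19604451  0.27317049 -0.56691486]
6.7833 [0.52956273 0.24760385 0.01607328] [-1.07143237  1.06485024  2.69533205] 0.011965480154829166
8.1333 [0.52947621 0.24744185 0.06984448] [ 1.37363613 -1.00058716 -4.56406753] 0.011837105952331593
```

View pics/w2.png

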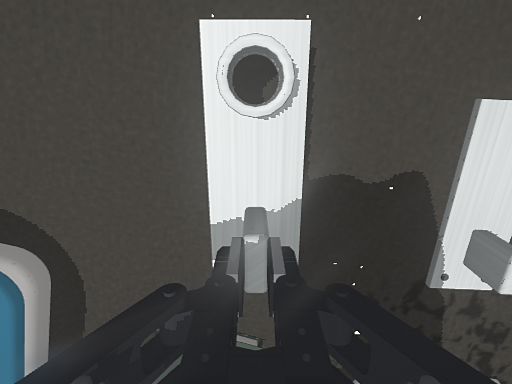

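View pics/s2.png

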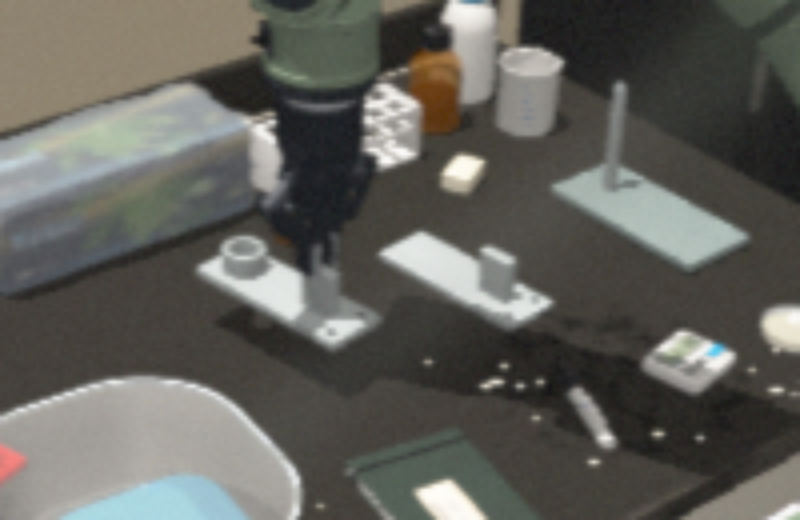

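The wrist picture shows the plate clamped by its grip, with the collar centred at about (256,76) and the front corners at (200,20) and (310,17). The scene picture shows it level and off the table. Next I'll work out the in-hand hole offset and pitch, then move to a spot beside the press to look at the rod.

```bash
cat > inhand.py <<'E'
from h import *
import pickle
from scipy.optimize import least_squares
# plate pose in a level tool-aligned frame (X along tool -x, Z up), origin TCP
def fit_hand(m,s,obs,zfix=True):
    Rt=R.from_quat(s["orientation"]).as_matrix(); B=np.c_[-Rt[:,0],Rt[:,2]*-1,-Rt[:,1]]
    def P(p,l): # grip underside origin at p; yaw p3, pitch p4 (nose down +)
        return s["tool_pos"]+B@(np.array([p[0],p[1],-.016])+R.from_euler("zy",[p[2],p[3]]).apply(np.array(l)-[0,0,.016])+[0,0,.016])
    f=lambda p:np.concatenate([proj(m,P(p,l))[0]-px for px,l in obs])
    r=least_squares(f,[0,0,0,0],loss="soft_l1")
    h=P(r.x,(.095,0,0))
    return r.x,f(r.x).reshape(-1,2).round(1).tolist(),B.T@(h-s["tool_pos"]),h
if __name__=="__main__":
    m,s=pickle.load(open("w2.pkl","rb"))
    o=[((256,76),(.095,0,.03)),((200,20),(.125,.03,.008)),((310,17),(.125,-.03,.008))]
    print(np.linalg.det(np.eye(3)),*fit_hand(m,s,o),sep="\n")
E
python3 inhand.py
python3 - <<'E'
import cv2
im=cv2.imread("pics/w2.png")[0:230,180:330]
cv2.imwrite("pics/w2z.png",cv2.resize(im,None,fx=2.6,fy=2.6,interpolation=cv2.INTER_CUBIC))
E
```

```text
1.0
[-0.00407232 -0.00324489  0.02263293  0.0160654 ]
[[0.1, -0.5], [-0.8, 0.2], [0.5, 0.3]]
[ 0.09063406 -0.00109494 -0.01752369]
[0.61907216 0.26113895 0.05230118]
```

View pics/w2z.png

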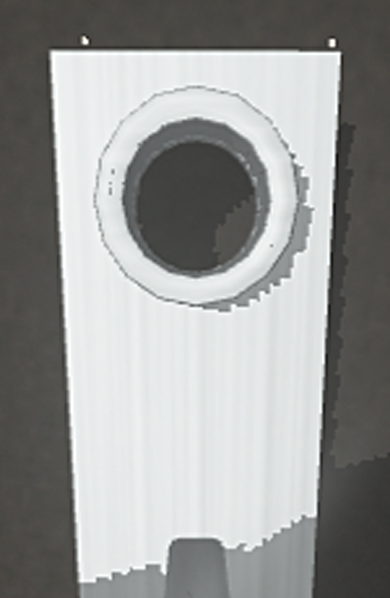

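```bash
python3 - <<'E'
from bench import env
from h import *
import cv2,pickle
s=env.sense();p=s["tool_pos"]
env.move_l([p[0],p[1],.22],v=.12)
env.move_ptp([.495,-.084,.22],toolq(.031,-1))
env.sleep(.3)
s=env.sense();m=env.camera_model("wrist");im=env.snapshot("wrist");cv2.imwrite("pics/w3.png",im[:,:,::-1])
for l in ["rod_tip","rod_foot","platen_hole"]: print(l,[(d["pixel"],round(d["p"],2)) for d in env.find_in(l,"wrist")])
pickle.dump((m,s),open("w3.pkl","wb"))
print(s["clock"],s["tool_pos"],s["contact_force"],s["finger_gap"])
r=(.5874,-.1715);c,q=np.cos(.031),np.sin(.031)
for l in [(0,0,.134),(0,0,.014),(.04,.045,.014),(.04,-.045,.014),(-.15,-.045,.014)]:
    print(l,proj(m,[r[0]+c*l[0]-q*l[1],r[1]+q*l[0]+c*l[1],l[2]]).round(1))
E
```

```text
rod_tip [([333.2, 120.2], 0.62), ([149.1, 102.9], 0.58)]
rod_foot [([335.2, 121.4], 0.64)]
platen_hole [([254.6, 139.4], 0.69)]
11.1917 [ 0.49514113 -0.08353746  0.21994   ] [-0.6206027   0.38472201 -1.67518532] 0.011658729573450528
(0, 0, 0.134) [[365.7  84.7]]
(0, 0, 0.014) [[330.3  87.4]]
(0.04, 0.045, 0.014) [[294.4  50.8]]
(0.04, -0.045, 0.014) [[371.9  50.9]]
(-0.15, -0.045, 0.014) [[354.1 203.8]]
```

View pics/w3.png

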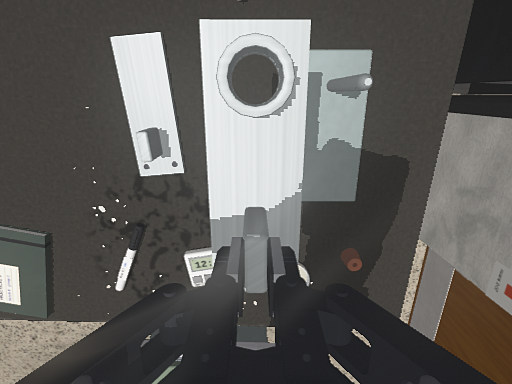

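The plate hasn't shifted in the hand (collar still at (256,76)). The rod tip is at about (368,82), its foot near (331,86), and the right base corners at (372,50) and (355,201). That's about 2 px from the predictions. Zooming in to refine.

```bash
python3 - <<'E'
import cv2
im=cv2.imread("pics/w3.png")[35:215,290:390]
cv2.imwrite("pics/w3z.png",cv2.resize(im,None,fx=3.3,fy=3.3,interpolation=cv2.INTER_CUBIC))
im=cv2.imread("pics/w3.png")[60:110,300:390]
cv2.imwrite("pics/w3y.png",cv2.resize(im,None,fx=8,fy=8,interpolation=cv2.INTER_CUBIC))
E
```

```text
(no output)
```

View pics/w3z.png

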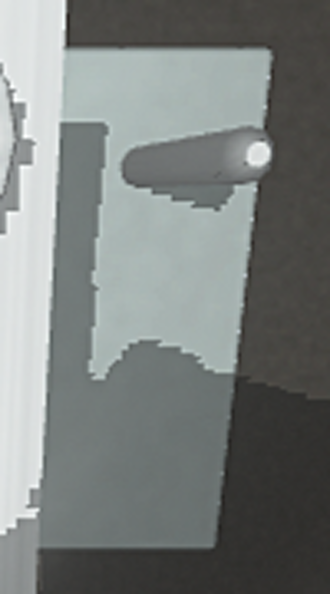

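View pics/w3y.png

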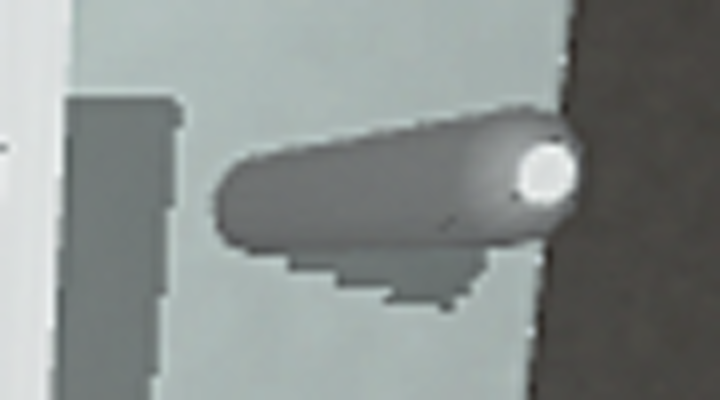

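```bash
cat > fit3.py <<'E'
from fit import *
import pickle
W,s_=pickle.load(open("w3.pkl","rb"))
a,b,w,z=.04,-.15,.045,.014
o=[(W,(368.0,81.2),(0,0,.134)),(W,(332.4,85.2),(0,0,.014)),(W,(372.1,49.3),(a,-w,z)),(W,(354.8,200.8),(b,-w,z))]
x=fit(o,[.587,-.17,.03],"press wrist");fit(o+pr,[.587,-.17,.03],"all")
from inhand import fit_hand
for c in [((255.8,75.3),(.095,0,.03)),((199.9,19.6),(.125,.03,.008)),((310.2,19.4),(.125,-.03,.008))],: 
    r=fit_hand(W,s_,c);print(*r,sep="\n")
E
python3 fit3.py|tail -8
```

```text
press wrist [ 0.59004009 -0.17279181  0.02834471] 1.6240322947287498
[[-0.2, 0.1], [-0.8, -0.1], [1.3, -0.8], [0.2, 1.3]]
all [ 0.5897337  -0.17262399  0.02941832] 1.685545716387064
[[-0.5, 0.5], [-1.0, 0.2], [1.1, -0.5], [0.2, 1.5], [0.2, -1.3], [0.1, -0.9], [-0.1, -1.1], [-0.3, -0.9], [-0.2, -0.7], [0.6, -0.2], [0.5, -0.5], [0.8, -0.3], [-0.0, -0.3], [0.1, -0.6]]
[-0.00398178 -0.00104383  0.00395326  0.02718344]
[[-0.4, -0.0], [0.1, 0.2], [0.2, -0.1]]
[ 0.09054749 -0.00066827 -0.01857618]
[ 0.58566333 -0.08132512  0.20136027]
```

```bash
python3 - <<'E'
from bench import env
from h import *
import cv2,pickle
env.move_l([.4993,-.1749,.20],rot=toolq(.029,-1),v=.12)
env.move_l([.4993,-.1749,.162],v=.1)
env.sleep(.3)
s=env.sense();m=env.camera_model("wrist");im=env.snapshot("wrist");cv2.imwrite("pics/w4.png",im[:,:,::-1])
cv2.imwrite("pics/w4z.png",cv2.resize(im[0:150,180:330,::-1],None,fx=4,fy=4,interpolation=cv2.INTER_CUBIC))
pickle.dump((m,s),open("w4.pkl","wb"))
im=env.snapshot("scene");cv2.imwrite("pics/s4.png",cv2.resize(im[100:230,250:400,::-1],None,fx=4.5,fy=4.5,interpolation=cv2.INTER_CUBIC))
print(s["clock"],s["tool_pos"],s["contact_force"])
print(proj(m,[[.5899,-.1727,.134],[.5899,-.1727,.014]]))
E
```

```text
13.15 [ 0.49943928 -0.17493797  0.1623602 ] [-0.15263816 -0.23192099 -2.75536913]
[[254.98441047  80.4437413 ]
 [255.12687259  85.36684082]]
```

View pics/w4z.png

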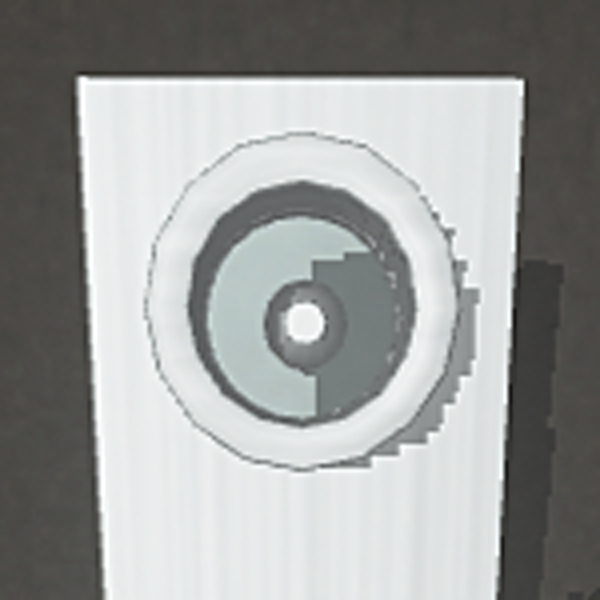

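View pics/s4.png

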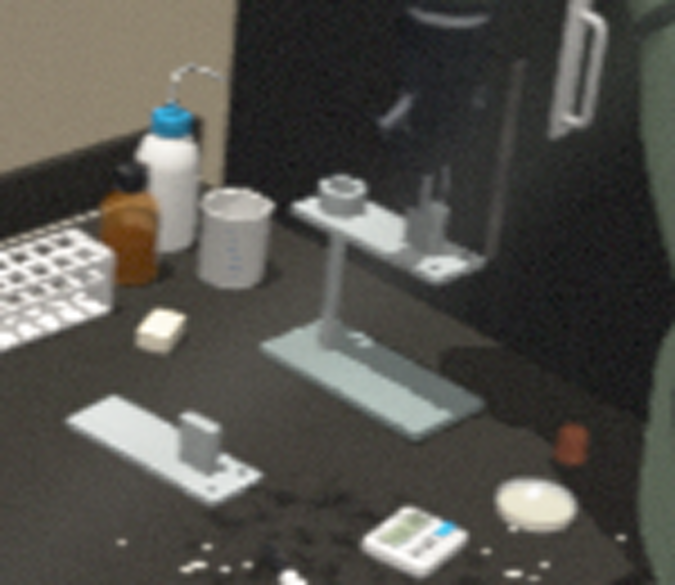

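The wrist zoom shows the rod's tip at (305,322), centred in the hole's lower rim. The scene picture shows the plate level just above the rod. Lowering it now.

```bash
python3 - <<'E'
from bench import env
from h import *
import cv2
x,y=.4993,-.1749
f0=env.sense()["contact_force"]
for z in (.13,.10,.07,.045,.034):
    env.move_l([x,y,z],v=.07); s=env.sense(); f=s["contact_force"]-f0; print(z,s["tool_pos"].round(4),f.round(1))
    if np.linalg.norm(f)>15: print("stop");break
else:
    for z in np.arange(.033,.0269,-.001):
        env.move_l([x,y,z],v=.02); env.sleep(.1); s=env.sense(); f=s["contact_force"]-f0; print(round(z,3),s["tool_pos"].round(4),f.round(1))
        if f[2]>6: break
print(s["clock"])
im=env.snapshot("wrist");cv2.imwrite("pics/w5.png",im[:,:,::-1])
im=env.snapshot("scene");cv2.imwrite("pics/s5.png",cv2.resize(im[100:230,250:400,::-1],None,fx=4.5,fy=4.5,interpolation=cv2.INTER_CUBIC))
E
```

```text
0.13 [ 0.4994 -0.175   0.1301] [ 0.9 -0.7  0.4]
0.1 [ 0.4994 -0.175   0.1002] [-0.7 -0.2  0.2]
0.07 [ 0.4993 -0.175   0.0701] [-0.1 -0.6  0.4]
0.045 [ 0.4992 -0.1749  0.0448] [ 1.3  0.2 -0.1]
0.034 [ 0.4991 -0.1748  0.0336] [ 0.5 -0.6  0.3]
0.033 [ 0.4993 -0.1749  0.0331] [-0.5 -0.2  0. ]
0.032 [ 0.4993 -0.1749  0.032 ] [ 0.1 -0.6 -0.5]
0.031 [ 0.4993 -0.1749  0.031 ] [ 0.3 -0.7  0.2]
0.03 [ 0.4994 -0.1748  0.0301] [-0.4  2.6  6.5]
17.225
```

View pics/w5.png

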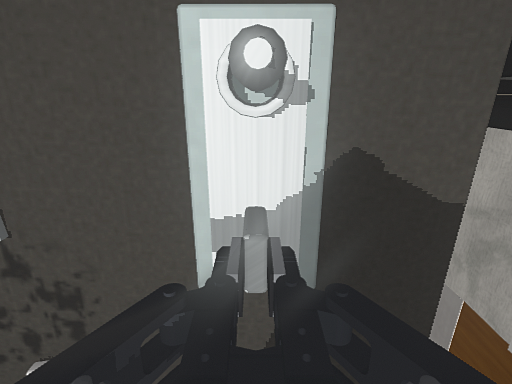

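View pics/s5.png

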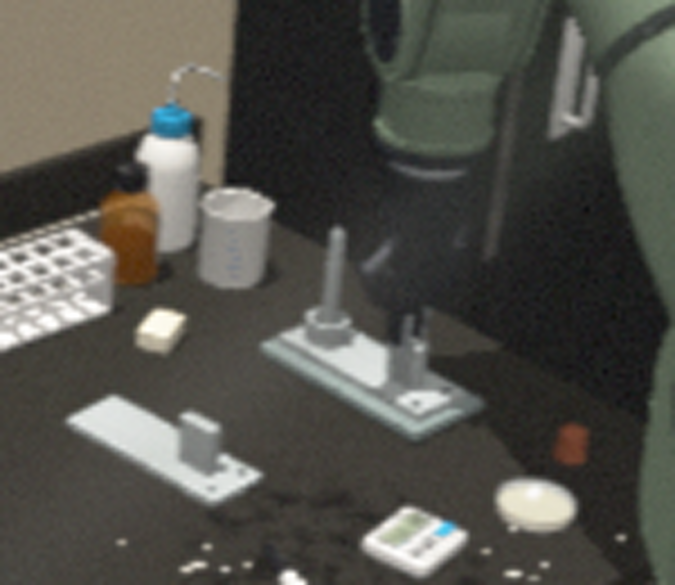

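The plate is on the base at z = 0.030, as expected. The wrist picture shows the rod through the collar at (258,55), with the base margins even on both sides. Now I'll release and retreat.

```bash
python3 - <<'E'
from bench import env
from h import *
import cv2
env.grip(.05); env.sleep(.3)
env.move_l([.4993,-.1749,.12],v=.06)
env.move_l([.4993,-.1749,.26],v=.12)
env.sleep(.4)
s=env.sense();m=env.camera_model("wrist")
im=env.snapshot("wrist");cv2.imwrite("pics/w6.png",im[:,:,::-1])
im=env.snapshot("scene");cv2.imwrite("pics/s6.png",cv2.resize(im[100:230,250:400,::-1],None,fx=4.5,fy=4.5,interpolation=cv2.INTER_CUBIC))
print(s["clock"],s["contact_force"],s["finger_gap"])
r=(.5899,-.1727);c,q=np.cos(.029),np.sin(.029)
for l in [(.03,.03,.022),(.03,-.03,.022),(-.14,.03,.022),(-.14,-.03,.022),(-.095,0,.066)]:
    print(l,proj(m,[r[0]+c*l[0]-q*l[1],r[1]+q*l[0]+c*l[1],l[2]]).round(1))
E
```

```text
21.4417 [ 0.15548986  0.11173431 -0.27726875] 0.049932802005740705
(0.03, 0.03, 0.022) [[231.7  61.8]]
(0.03, -0.03, 0.022) [[278.8  61.8]]
(-0.14, 0.03, 0.022) [[234.7 188.8]]
(-0.14, -0.03, 0.022) [[275.8 188.8]]
(-0.095, 0, 0.066) [[255.2 165.7]]
```

View pics/w6.png

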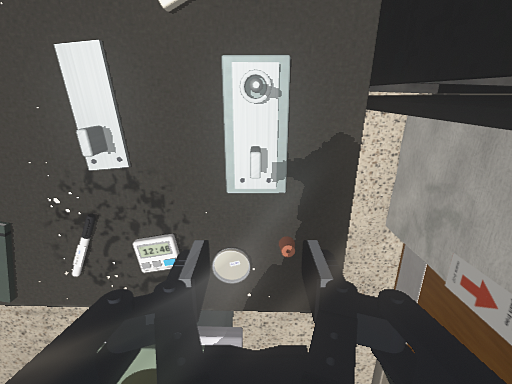

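View pics/s6.png

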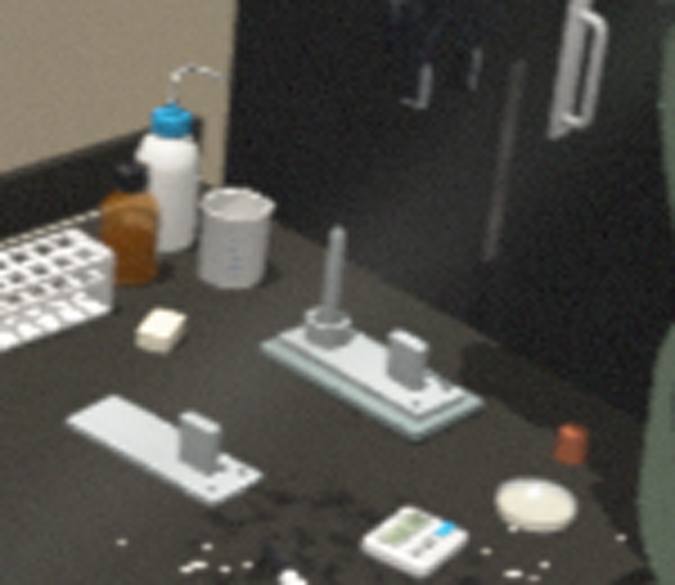

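The plate lies flat, with the rod through its collar and the plate in line with the base. Its corners, about (232,62) to (277,189), are within about 1 px of the ideal home pose. The blank hasn't moved.

```bash
python3 -c "
from bench import env
env.job_done(); print(env.sense()['clock'])"
```

```text
the job is handed in; nothing more can be done
the job is handed in; nothing more can be done
```

The platen is home on the press, and I handed the job in. The last clock reading before that was 21.4 s of the 48 s allowed; `job_done` gives no verdict, so what follows is from my own checks.

**What I did:** I picked the drilled plate up by its grip and checked in the wrist camera how it sat in the hand. I centred its hole over the rod and lowered it in hand, with no side force above 3 N. It touched the base at a TCP height of 0.030 m, as expected. I then released it and backed off.

**Final checks:**
- **Position:** the plate lies flat on the base with the rod through the collar, and its corners are within about 1 px (1–2 mm) of the ideal pose.
- **Robot clear:** the gripper is open and well away, and the contact force reads about zero.
- **Blank plate:** it is where it was in the earlier scene views; I compared this by eye only.

**Disagreements between measurements:**
- **Press position:** the wrist camera and the fixed cameras differed by about 3 mm on the press. I used a weighted fit close to the wrist camera's value.
- **Grip top:** the first wrist fit was 3 px off at the top of the grip. I put that down to misreading a shaded edge.
- **Tilt in hand:** the plate seemed about 1.5° nose-down in the gripper, well inside the limit.

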